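Fit a splined valve handle under the sink and hold it home

ROBOT

A 6-joint arm with a two-finger parallel gripper is mounted at the origin on the work surface. World frame = base frame: x ahead of the robot, y to its left, z up, the work surface at z = 0. Lengths are in mm, angles in rad, forces in N, time in s.
With the tool pointing down it reaches from about 275 to 1000 mm from the base axis. Payload 8.4 kg.
Tool frame: the origin (TCP) lies between the finger pads, 19 mm behind the fingertips; this is the grasp point; z points along the fingers, y is the line along which they close (so a half turn about z gives the same grasp; the last joint's range is limited). The gripper opens to 85 mm and grips with 20 to 120 N. Pads are 22 mm wide; open, the fingers measure 114 mm over their backs; the gripper's body (76 mm by 85 mm) begins 54 mm behind the grasp point. The pads swing forward as they close: fully open they stand 13 mm farther back than shut.
Start: joints at [1.177, 0.353, 1.633, -0, 1.155, -0.002], TCP at [238.657, 577.643, 249.981] pointing down, gripper open.
Joint ranges: [-2.63, 2.63], [-0.92, 2.1], [0.06, 2.66], [-1.3, 4.44], [0, 2.69], [-3.02, 3.02]. Speed limits (rad/s): [2.22, 2.22, 2.79, 3.14, 3.14, 3.14].

INTERFACE

Orientations are given as [roll, pitch, yaw] about the fixed x, y, z axes, in that order (R = Rz(yaw) Ry(pitch) Rx(roll)).
In Python, from rig import sensors, grab_frame, camera_params, order gives the robot as it stands. The module is installed in compiled form; this text tells all that it offers.
- The arm moves only by the tool move_arm, never from a script. Its argument "motion" is a list of rows, each a list of 7 numbers: the turn, a rotation vector about the tool's x, y, z in rad, then the shift along the tool's x, y, z in m, then the finger opening in m, from 0 to 0.0854. A call has 1 to 8 rows; each row is the pose to reach, as a shift and turn from the pose commanded when the call began, along the tool's axes at that moment; what a row does not reach only later rows make up. A row lasts 1/8 s, in which the tool goes at most 62.5 mm and 10.7 degrees, less where a joint would pass 70% of its speed; a pose out of reach is approached as far as the arm can. A call with a gripper value outside its range is refused whole. The fingers move at their own pace and stop on an object; "grip_force" is the grip in N (left out, the last holds). Time passes only in rows, so rows that repeat a pose let the fingers close. It gives the time, the measured TCP pose, the force, the opening and the grip force at its end, in the units of the state.
- sensors.sense(): the state, without advancing time (a new reading comes with each control period).
- grab_frame(name): name is "scene" or "top" or "wrist"; returns (picture, depth): 480x640x3 uint8, red, green, blue; 480x640 float32, mm along the optical axis (not along the pixel's ray), 0 where there is no reading.
- camera_params(name): a dict with "camera_matrix" (3x3 intrinsics, pixels), "world_from_camera" (4x4, takes a point from camera to world coordinates). Camera axes: x right, y down, z forward; pixel columns grow to the right and rows downward; lengths in mm; the calibration is good to about 2 mm. A picture is of the moment at which its call begins: read the wrist's pose just before it. camera_params takes no time and is no camera call; for the wrist camera it gives the pose at the moment of the call.
- order.sign_off(): hands the job in; it is judged then, once.
The state is a dict: "clock": time; "qpos": joint angles; "qvel": joint speeds; "joint_efforts": joint torques, N m; "eef_pos": TCP position; "tcp_rot": TCP orientation; "contact_force": force on the tool from outside, world axes, zero at the start; "wrist_torque": the same for the moment, N m; "opening": opening from 0.0 (shut) to 1.0 (fully open); "grasp_force": force on a finger pad.
Only numpy, scipy, OpenCV 4.12 (cv2) and the standard library are available. Lean on these libraries where they do the work, as an engineer would, in place of code of your own. Each camera call takes 0.05 s, during which the arm holds its last target. There are 200 camera calls.

TASK

One of the two brass valves has lost its handle: take the loose aluminium handle with two lugs and a cross-shaped bore, turn it until its splines mesh with the bare cross-shaped spindle and slide it down, fully home against the spring collar. Finish while still gripping the handle between the fingers and pressing it fully home; do not let go. Leave all the other things where they stand.

Things in the scene. Friction and masses are not known exactly. Their poses are not given: they have to be found in the camera images.
- handle: Loose aluminium valve handle, flat on the surface at any yaw, about 0.12 kg: hub 40 mm (its x) by 34 mm (its y), a round 26 mm lug at each end (78 mm long along x), 32 mm tall. A cross-shaped bore, two slots 25 by 8.5 mm along its x and y, goes right through. Grip the flat 34 mm wide sides (facing +-y) from above. Fits in any of four quarter turns. Origin: centre of the underside, z up.
- handle_grip (a point): Point on the handle's bore axis 18 mm above its underside, the height to grip; axes as the handle's.
- spindle_top (a point): Top centre of the bare valve's steel spindle, 115 mm above the surface, z up. The spindle, which does not turn, is a cross of two bars 22 by 6 mm along this point's x and y, at any yaw; its top 3 mm is narrowed (18 by 3 mm), the full cross runs 27 mm further down to the valve body (50 mm across, top at 85 mm). It may be the left or right valve; they are 120 mm apart.
- collar (a joint): Travel (m) of the dark steel spring ring (44 mm outside, 30 inside) round the spindle's foot: 0 up (its top 20 mm below the spindle's top), 0.008 pressed to its stop. It pushes up with 4 N at first, 8 N at the stop, more than the handle's weight, so the handle rises if not pressed. Fully home, the handle's underside is 28 mm below the spindle's top.
- good_valve: The neighbouring fixed brass valve, complete with a round aluminium handwheel (56 mm across, its top 117 mm above the surface); origin on the surface under its axis. Leave it alone.
- manifold: Fixed steel bracket plate 90 by 220 mm with a brass pipe along its y, carrying both valves at 60 mm either side of its middle along y; origin at its middle on the surface.
- spare_wheel: loose round aluminium handwheel, 56 mm over its eight knurls, 28 mm tall, with a plain 18 mm round hole; not the one needed, standing on the surface; bystander, origin at the centre of its underside.
- union_nut: loose brass ring nut, 38 mm across, 18 mm tall, standing on the surface; bystander, origin at the centre of its underside.
- jar: closed glass jar, 96 mm across, 125 mm tall, standing on the surface; bystander, origin at the centre of its underside.
- cleaner: white bottle with yellow cap, 66 mm across, 190 mm tall, standing on the surface; bystander, origin at the centre of its underside.
- aerosol: blue can, 60 mm across, 170 mm tall, standing on the surface; bystander, origin at the centre of its underside.
- flashlight: red metal flashlight standing on its head, 56 mm across at the foot, 200 mm tall, standing on the surface; bystander, origin at the centre of its underside.
- spray: blue spray bottle, 90 mm across, 201 mm tall, nozzle towards its -x, standing on the surface; bystander, origin at the centre of its underside.
Mind the look-alikes: they are no part of the job. What is shaped like the handle but black, green or turquoise is not meant.

How it is judged:
By the outcome, as a careful person would: the job done as asked, in the order asked, and still so for the second after the job is handed in, while the arm keeps its last pose, push and grip.
It also fails if it takes over 40 s, if anything falls off the work surface, if the arm or the gripper's body presses on something with over 40 N, if the wrist force passes 120 N, or if a joint passes its speed limit or range.

## Working session

There is one attempt and no reset: what is moved stays moved. The work goes in short steps, Python scripts to look and compute and a tool call to move; the robot and the scene stay as the last step left them, time stands still between calls to the robot, and variables do not carry over. Pictures are saved under pics/ and viewed, at most 10 in all, crops included, and the job is handed in when it is done.

Besides the shell and the picture viewer there is one more tool, called after "Request:" by a JSON object that holds its "api" and its "payload". move_arm: Moves the arm, as the interface text tells. Its arguments: {"type":"object","properties":{"motion":{"type":"array","items":{"type":"array","items":{"type":"number"}}},"grip_force":{"type":"number"}},"required":["motion"]}

```bash
mkdir -p pics; cat > h.py <<'E'
import numpy as np, cv2
from rig import sensors, grab_frame, camera_params, order
def grab(n,name):
    p=camera_params(n); im,d=grab_frame(n)
    np.savez('pics/'+name+'.npz',im=im,d=d,K=p['camera_matrix'],T=p['world_from_camera'])
    cv2.imwrite('pics/'+name+'.png',im[:,:,::-1]); return load(name)
def load(name):
    f=np.load('pics/'+name+'.npz'); return f['im'],f['d'],f['K'],f['T']
def cloud(d,K,T):
    v,u=np.mgrid[:480,:640]
    P=np.stack([(u-K[0,2])*d/K[0,0],(v-K[1,2])*d/K[1,1],d,np.ones_like(d)],-1)
    return (P@np.array(T).T)[...,:3]
E
python3 - <<'E'
from h import *
a=grab('top','top');b=grab('scene','scene')
print(sensors.sense()); print(a[2],a[3])
cv2.imwrite('pics/both.png',cv2.resize(np.vstack([a[0],b[0]])[:,:,::-1],(400,600))) 
E
```

```text
{'clock': 0.1, 'qpos': array([ 1.17659969e+00,  3.53613742e-01,  1.63406186e+00,  2.57374673e-06,
        1.15521605e+00, -2.46127332e-03]), 'qvel': array([ 0.00019048, -0.00201034, -0.00308833, -0.00068808,  0.00119727,
       -0.00101808]), 'joint_efforts': array([ 2.08194811e-04, -6.06351757e+01, -3.42820215e+01,  1.67661392e-05,
        3.79415578e-03,  4.81837094e-05]), 'eef_pos': array([238.49697062, 577.2600999 , 249.31408069]), 'tcp_rot': array([-3.14029366e+00, -5.55050450e-06,  2.74985624e+00]), 'contact_force': array([ 0.59207495, -0.02962415,  0.11038767]), 'wrist_torque': array([-0.01432842, -0.00807711, -0.01743633]), 'grasp_force': 0.0, 'opening': 1.002718539068548}
[[590.23350923   0.         317.09691976]
 [  0.         590.23350923 235.65462707]
 [  0.           0.           1.        ]] [[-6.48012533e-03 -9.88338978e-01  1.52131760e-01  3.35019997e+02]
 [-9.99937890e-01  5.02487936e-03 -9.94821014e-03 -1.64080688e+01]
 [ 9.06776011e-03 -1.52186777e-01 -9.88310154e-01  1.64144163e+03]
 [ 0.00000000e+00  0.00000000e+00  0.00000000e+00  1.00000000e+00]]
```

View pics/top.png

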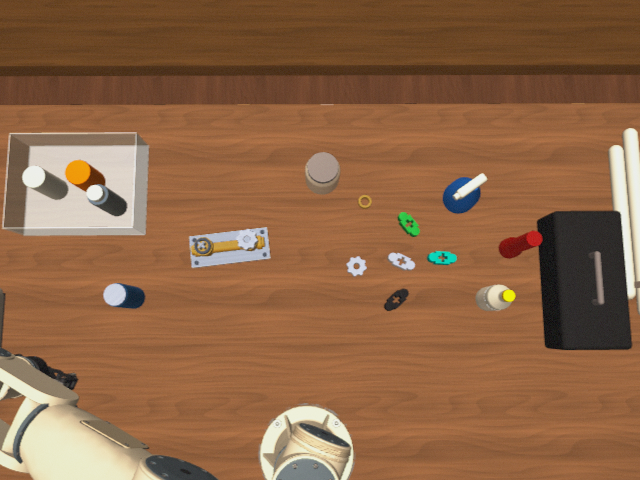

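View pics/scene.png

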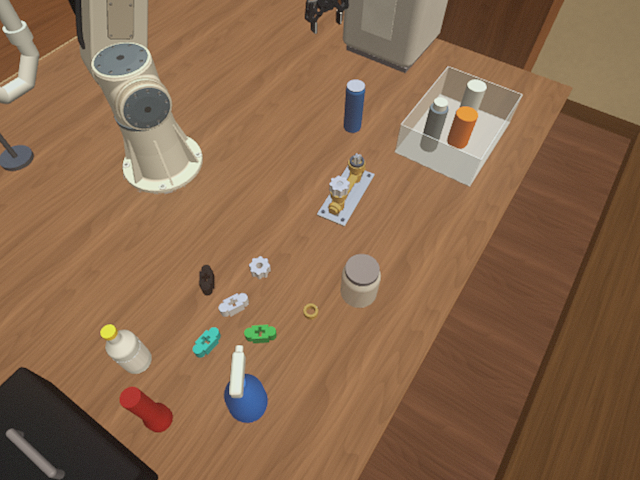

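Candidates in the top view: aluminium two-lug handle (402,261), turquoise (442,258), green (409,224), black (396,299), round spare wheel (356,266). I choose (402,261). The bare spindle is at (203,246), with the good wheel at (247,239).

```bash
python3 - <<'E'
from h import *
im,d,K,T=load('top'); P=cloud(d,K,T)
a=cv2.resize(im[225:305,340:460],(720,480),interpolation=cv2.INTER_CUBIC)
cv2.imwrite('pics/crop1.png',a[:,:,::-1])
# handle: points z 20..40 near
w=np.zeros((480,640),bool); w[245:277,384:418]=1
m=w&(P[...,2]>22)&(P[...,2]<45); q=P[m]
(c,s,ang)=cv2.minAreaRect(q[:,:2].astype(np.float32)); print('handle',c,s,ang,np.median(q[:,2]),q[:,:2].mean(0))
w[:]=0; w[232:260,190:216]=1; q=P[w&(P[...,2]>105)]; print('spindle',len(q),q.mean(0))
for z0,z1 in((80,90),(90,105),(105,130)):
  q=P[w&(P[...,2]>z0)&(P[...,2]<z1)]; print(z0,len(q),q.mean(0) if len(q) else 0)
w[:]=0; w[225:255,234:262]=1; q=P[w&(P[...,2]>105)]; print('wheel',q.mean(0))
for u,v in((442,258),(409,224),(396,299),(356,266),(494,297),(122,296)): print(u,v,P[v,u])
E
```

```text
handle (513.1480712890625, -263.8695983886719) (75.932373046875, 36.37559127807617) 69.2124252319336 30.85251824857778 [ 512.19111943 -263.97098019]
spindle 41 [537.7914233  256.67828595 186.97952502]
80 104 [546.95742849 267.56525282  85.52128385]
90 128 [547.79235247 269.56163024  94.5667646 ]
105 39 [548.189958   270.6827144  112.39172472]
wheel [556.84666935 147.86514455 150.16944315]
442 258 [ 522.84023351 -383.22357083   -2.64511895]
409 224 [ 619.1645703  -292.40283497    3.07605645]
396 299 [ 409.11439646 -250.98474753   -3.64252636]
356 266 [ 501.25643159 -140.96734207    1.12318092]
494 297 [ 406.47639957 -481.75677248  133.94278981]
122 296 [412.82317855 452.94027601 169.6552993 ]
```

View pics/crop1.png

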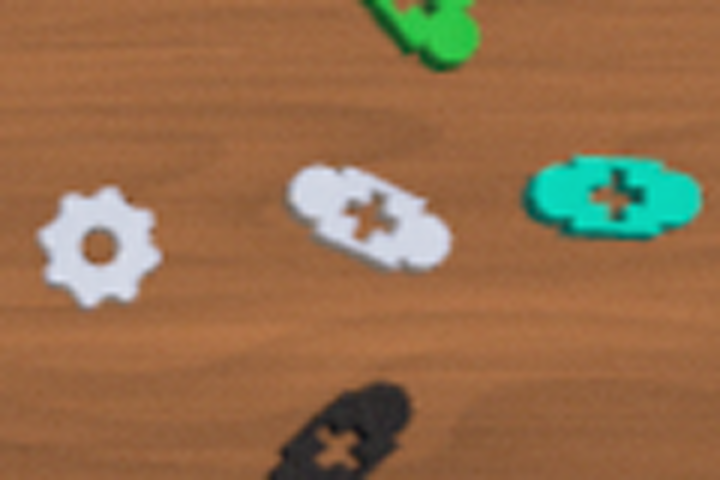

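The crop shows the aluminium handle with a cross bore at crop (370,217), lugs at both ends, between the spare wheel (100,245) and the turquoise one. Choice confirmed.

```bash
cat >> h.py <<'E'
from scipy.spatial.transform import Rotation as Ro
def to(x,y,z,yaw):
    s=sensors.sense(); R=Ro.from_euler('xyz',s['tcp_rot']); G=Ro.from_euler('xyz',[np.pi,0,yaw])
    print('turn',(R.inv()*G).as_rotvec().round(4),'shift m',(R.inv().apply(np.array([x,y,z])-s['eef_pos'])/1000).round(4))
E
python3 - <<'E'
from h import *
s=sensors.sense(); R=Ro.from_euler('xyz',s['tcp_rot']).as_matrix(); p=camera_params('wrist'); T=np.array(p['world_from_camera'])
print('cam in tool',R.T@(T[:3,3]-s['eef_pos'])); print((R.T@T[:3,:3]).round(3)); print(p['camera_matrix'])
# look at spindle: same yaw
for yw in (2.75,np.radians(69.2),np.radians(69.2)-np.pi): 
  print(yw); to(548,270,260,yw)
E
```

```text
cam in tool [  85.20287791   -0.35444221 -123.86801083]
[[-0.    -0.944 -0.329]
 [ 1.    -0.     0.   ]
 [-0.    -0.329  0.944]]
[[358.7494076    0.         319.49747002]
 [  0.         358.7494076  241.95064595]
 [  0.           0.           1.        ]]
2.75
turn [-0.0013 -0.     -0.0001] shift m [-0.4034 -0.1658 -0.0105]
1.2077678423800762
turn [-1.0000e-03  1.0000e-03  1.5421e+00] shift m [-0.4034 -0.1658 -0.0105]
-1.933824811209717
turn [-1.0000e-03 -1.0000e-03 -1.5995e+00] shift m [-0.4034 -0.1658 -0.0105]
```

Request:
{"api": "move_arm", "payload": {"motion": [[0,0,0.1,-0.05,-0.02,-0.003,0.085],[0,0,0.2,-0.1,-0.041,-0.003,0.085],[0,0,0.3,-0.15,-0.062,-0.003,0.085],[0,0,0.4,-0.2,-0.082,0.0,0.085],[0,0,0.5,-0.25,-0.103,0.0,0.085],[0,0,0.6,-0.305,-0.125,0.0,0.085],[0,0,0.72,-0.355,-0.146,0.0,0.085],[0,0,0.72,-0.403,-0.166,0.0,0.085]]}}

```text
clock: 1.1
eef_pos: [548.7, 268.7, 249.7]
tcp_rot: [-3.141, -0.0, 2.028]
contact_force: [0.4, 0.3, -0.6]
opening: 0.992
grasp_force: 0.0
```

```bash
python3 - <<'E'
from h import *
s=sensors.sense(); print(s['eef_pos'],s['tcp_rot'],s['qvel'])
im,d,K,T=grab('wrist','w1'); s=sensors.sense(); print(s['eef_pos'],s['tcp_rot'])
to(513,-264,200,1.208)
P=cloud(d,K,T)
for n,(z0,z1) in dict(top=(112.5,120),mid=(109,112.5),collar=(92,98),body=(82,88)).items():
  m=(P[...,2]>z0)&(P[...,2]<z1)&(np.hypot(P[...,0]-548,P[...,1]-270)<35); q=P[m]; print(n,len(q),q.mean(0) if len(q) else 0)
E
```

```text
[548.72848354 268.71809074 249.70959569] [-3.14116519e+00 -2.67596738e-05  2.02778931e+00] [-0.65323646  0.18627602 -0.26294742  0.00332411  0.0740649  -0.70048141]
[552.58347891 264.79552991 249.7666939 ] [3.14050848 0.00319178 2.02770334]
turn [0.0023 0.0026 0.8197] shift m [-0.4569 -0.2689  0.0509]
top 219 [545.2593625  273.55629474 114.53205332]
mid 193 [545.45409786 274.21866119 111.50597741]
collar 1209 [545.01406248 274.61649151  94.6184417 ]
body 830 [542.45531975 280.29310363  84.89367805]
```

View pics/w1.png

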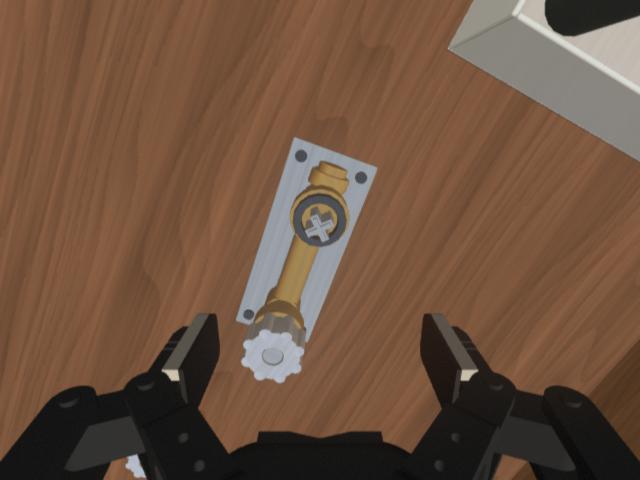

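The wrist view shows the bare cross spindle at (319,228) inside its dark collar, with the good wheel at (272,355). The arm was still settling, so I grab again at rest and fit the cross.

```bash
cat >> h.py <<'E'
from scipy.optimize import minimize
def fitcross(q,L=11,W=3,c0=None):
    """points on cross top -> centre, yaw mod 90: residual outside minus coverage via smooth template raster matching"""
    q=q[:,:2]; c0=q.mean(0) if c0 is None else c0
    def sd(x,y): 
        f=lambda a,b:np.maximum(np.abs(a)-L,np.abs(b)-W)
        return np.minimum(f(x,y),f(y,x))
    g=np.stack(np.meshgrid(np.arange(-18,18.1,.5),np.arange(-18,18.1,.5)),-1).reshape(-1,2)+c0
    from scipy.spatial import cKDTree
    occ=(cKDTree(q).query(g)[0]<.6)*1.
    def cost(p):
        v=g-p[:2]; c,s=np.cos(p[2]),np.sin(p[2])
        m=1/(1+np.exp(sd(c*v[:,0]+s*v[:,1],-s*v[:,0]+c*v[:,1])/.4)); return ((m-occ)**2).mean()
    best=min((minimize(cost,[*c0,a],method='Nelder-Mead',options=dict(initial_simplex=np.array([[*c0,a],[*(c0+[1,0]),a],[*(c0+[0,1]),a],[*c0,a+.1]]))) for a in np.arange(0,1.57,.2)),key=lambda r:r.fun)
    return best.x[:2],np.degrees(best.x[2])%90,best.fun
E
python3 - <<'E'
from h import *
for i in range(3):
  im,d,K,T=grab('wrist','w2%d'%i); P=cloud(d,K,T); s=sensors.sense(); print(s['eef_pos'].round(2),abs(s['qvel']).max().round(4))
  r=np.hypot(P[...,0]-545.5,P[...,1]-274)
  t=P[(P[...,2]>107)&(P[...,2]<120)&(r<17)]; print(len(t),fitcross(t))
  t=P[(P[...,2]>113.3)&(P[...,2]<120)&(r<17)]; print(len(t),fitcross(t,9,1.5))
  q=P[(P[...,2]>92.5)&(P[...,2]<97.5)&(r<26)][:,:2]; print('collar',cv2.minEnclosingCircle(q.astype(np.float32)))
print(np.hypot(*(s['eef_pos'][:2]-[545.5,274])))
to(513,-264,200,1.208)
v,u=np.argwhere((P[...,2]>112)&(r<17)).mean(0).astype(int); print(u,v)
c=cv2.resize(im[v-40:v+40,u-50:u+50],(750,600),interpolation=cv2.INTER_CUBIC); cv2.imwrite('pics/crop2.png',c[:,:,::-1])
E
```

```text
[550.58 266.86 249.61] 0.0649
445 (array([545.57316354, 273.47427973]), np.float64(51.0075888779061), np.float64(0.023973925576894883))
185 (array([545.6741563, 273.3962738]), np.float64(50.82255241001222), np.float64(0.014644289697375532))
collar ((545.740478515625, 273.32843017578125), 21.888975143432617)
[548.92 268.45 249.47] 0.0498
438 (array([545.56111471, 273.52829872]), np.float64(50.5494561755452), np.float64(0.025132328981027213))
191 (array([545.69877181, 273.38131797]), np.float64(51.069120052148286), np.float64(0.016928943201299316))
collar ((545.6770629882812, 273.3622741699219), 21.850540161132812)
[547.86 269.53 249.42] 0.0364
435 (array([545.58077454, 273.53425839]), np.float64(51.15128652467802), np.float64(0.02512598069245865))
189 (array([545.6929223 , 273.43023623]), np.float64(51.41681869982104), np.float64(0.013927696525331233))
collar ((545.6365966796875, 273.4116516113281), 21.820775985717773)
5.053441591707806
turn [-1.200e-03  2.000e-04  8.197e-01] shift m [-0.4634 -0.2666  0.0496]
318 447
```

View pics/crop2.png

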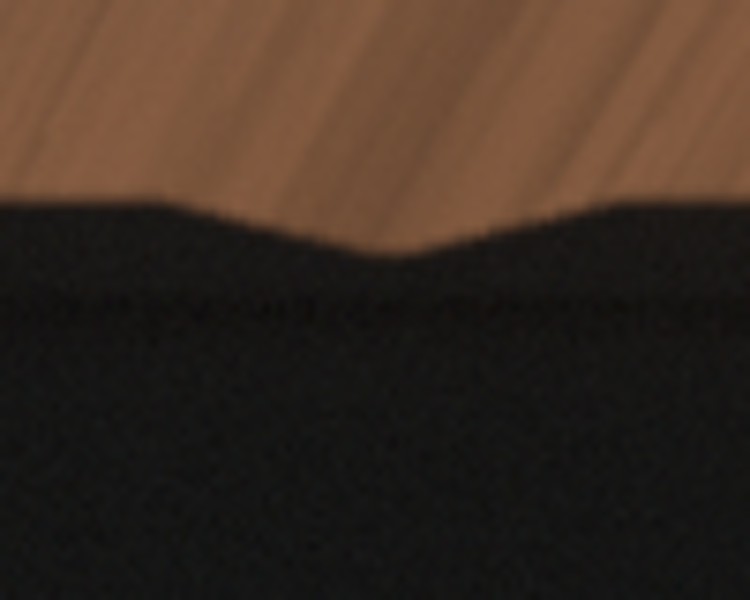

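The crop missed (it only caught gripper body), but the fits agree: spindle at (545.65, 273.4), yaw 51° mod 90. Next I go above the handle.

Request:
{"api": "move_arm", "payload": {"motion": [[0,0,0.1,-0.05,-0.029,0.0,0.085],[0,0,0.22,-0.102,-0.059,0.0,0.085],[0,0,0.34,-0.154,-0.089,0.0,0.085],[0,0,0.46,-0.206,-0.119,0.0,0.085],[0,0,0.58,-0.258,-0.149,0.01,0.085],[0,0,0.7,-0.31,-0.179,0.02,0.085],[0,0,0.82,-0.362,-0.208,0.03,0.085],[0,0,0.82,-0.414,-0.238,0.04,0.085]]}}

```text
clock: 2.3
eef_pos: [517.6, -206.5, 209.8]
tcp_rot: [3.141, -0.0, 1.21]
contact_force: [0.4, -0.2, 0.3]
opening: 0.998
grasp_force: 0.0
```

```bash
python3 - <<'E'
from h import *
s=sensors.sense(); print(s['eef_pos'],s['tcp_rot'],s['qpos']); to(513,-264,180,1.208)
E
```

```text
[ 517.63696029 -206.54254225  209.80714495] [ 3.14140252e+00 -4.71871317e-04  1.20976359e+00] [-3.82621094e-01  2.91675277e-01  1.81908285e+00  5.54857541e-04
  1.03065469e+00 -2.18736107e-02]
turn [ 0.0002 -0.0005  0.0018] shift m [-0.0554  0.016   0.0298]
```

Request:
{"api": "move_arm", "payload": {"motion": [[0,0,0,-0.055,0.016,0.03,0.085],[0,0,0,-0.055,0.016,0.03,0.085],[0,0,0,-0.055,0.016,0.03,0.085],[0,0,0,-0.055,0.016,0.03,0.085]]}}

```text
clock: 2.8
eef_pos: [514.0, -261.8, 180.6]
tcp_rot: [3.141, -0.0, 1.212]
contact_force: [0.5, 0.7, -0.1]
opening: 0.996
grasp_force: 0.0
```

```bash
python3 - <<'E'
from h import *
for i in range(2):
  im,d,K,T=grab('wrist','w3%d'%i); P=cloud(d,K,T); s=sensors.sense(); print(s['eef_pos'].round(2),s['tcp_rot'],abs(s['qvel']).max().round(4))
  m=(abs(P[...,2]-31)<5)&(np.hypot(P[...,0]-513,P[...,1]+264)<50); q=P[m]
  c=q[:,:2].mean(0); print(len(q),q.mean(0),cv2.minAreaRect(q[:,:2].astype(np.float32)))
  b=P[(P[...,2]<27)&(np.hypot(P[...,0]-c[0],P[...,1]-c[1])<13.5)]; print('bore',len(b),fitcross(b,12.5,4.25))
  ev=np.linalg.eigh(np.cov((q[:,:2]-c).T))[1][:,1]; print('pca',np.degrees(np.arctan2(ev[1],ev[0]))%180)
cv2.imwrite('pics/w3.png',im[:,:,::-1])
E
```

```text
[ 513.99 -261.9   180.71] [ 3.14068572e+00 -1.47664516e-04  1.21172845e+00] 0.0048
2842 [ 510.2006102  -260.43990271   31.62910588] ((509.3752746582031, -262.3505554199219), (77.08372497558594, 34.01844024658203), 64.70769500732422)
bore 325 (array([ 507.88142165, -265.39535659]), np.float64(65.41653124178839), np.float64(0.1254974806898565))
pca 64.89946903208954
[ 513.97 -262.08  180.71] [ 3.14061136e+00 -3.35436015e-05  1.21168229e+00] 0.0073
2832 [ 510.15514107 -260.52115327   31.64760572] ((509.3541259765625, -262.40997314453125), (77.33287048339844, 33.9997673034668), 64.7618408203125)
bore 320 (array([ 508.13657034, -264.64197725]), np.float64(65.36885490057475), np.float64(0.1280954670250615))
pca 64.87232058604552
```

View pics/w31.png

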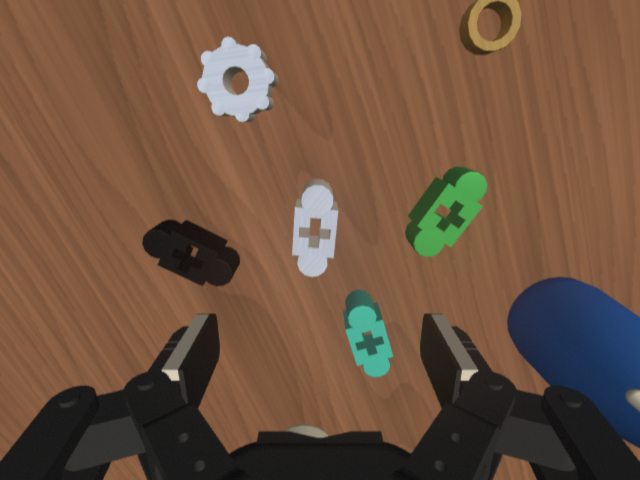

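The picture shows the aluminium handle at (315,228), with black at (190,252), green at (448,212) and turquoise at (368,335) close by, so I narrow the fingers before descending. Target is (509.4, -262.4) with yaw 64.8°.

```bash
python3 - <<'E'
from h import *
to(509.4,-262.4,22,np.radians(64.8))
E
```

```text
turn [ 0.001  -0.0001  0.0807] shift m [-0.0019 -0.0043  0.1587]
```

Request:
{"api": "move_arm", "payload": {"motion": [[0,0,0.081,-0.002,-0.0043,0.03,0.055],[0,0,0.081,-0.002,-0.0043,0.06,0.055],[0,0,0.081,-0.002,-0.0043,0.09,0.055],[0,0,0.081,-0.002,-0.0043,0.115,0.055],[0,0,0.081,-0.002,-0.0043,0.14,0.055],[0,0,0.081,-0.002,-0.0043,0.158,0.055],[0,0,0.081,-0.002,-0.0043,0.158,0.055],[0,0,0.081,-0.002,-0.0043,0.158,0.055]], "grip_force": 60}}

```text
clock: 3.9
eef_pos: [509.2, -263.8, 22.8]
tcp_rot: [3.141, 0.0, 1.129]
contact_force: [-0.2, -0.2, 0.2]
opening: 0.65
grasp_force: 0.0
```

```bash
python3 - <<'E'
from h import *
s=sensors.sense(); print(s['eef_pos'],s['tcp_rot'],s['opening'],s['contact_force']); to(509.4,-262.4,22,np.radians(64.8))
grab('wrist','w4')
E
```

```text
[ 509.20834986 -263.81479479   22.77011354] [3.14051130e+00 4.78936687e-05 1.12905101e+00] 0.6500914122922598 [-0.15167201 -0.20748536  0.16740941]
turn [ 0.0011  0.     -0.0019] shift m [ 0.0014 -0.0004  0.0008]
```

View pics/w4.png

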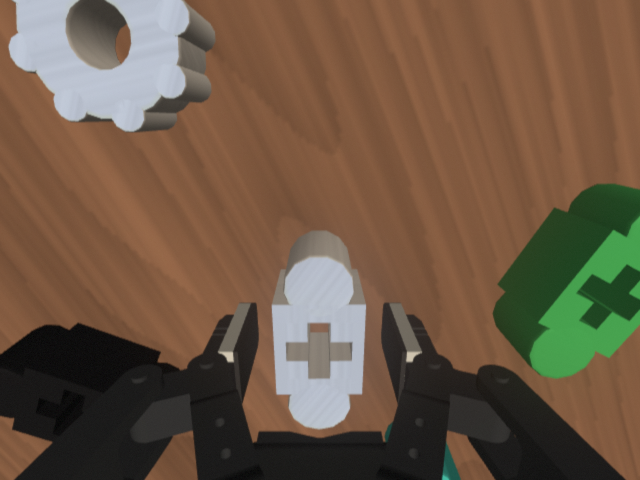

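The handle is centred between the fingers, its bore at (319,351). I close on it.

Request:
{"api": "move_arm", "payload": {"motion": [[0,0,0,0.0014,0,0,0.03],[0,0,0,0.0014,0,0,0.03],[0,0,0,0.0014,0,0,0.03],[0,0,0,0.0014,0,0,0.03],[0,0,0,0.0014,0,-0.03,0.03],[0,0,0,0.0014,0,-0.09,0.03],[0,0,0,0.0014,0,-0.15,0.03],[0,0,0,0.0014,0,-0.18,0.03]], "grip_force": 80}}

```text
clock: 4.95
eef_pos: [510.2, -263.0, 205.9]
tcp_rot: [3.137, 0.0, 1.129]
contact_force: [0.5, -0.9, -1.4]
opening: 0.383
grasp_force: 80.0
```

```bash
python3 - <<'E'
from h import *
im,d,K,T=grab('wrist','w5'); s=sensors.sense(); print(s['eef_pos'],s['tcp_rot'],s['opening'],s['grasp_force'],s['contact_force'])
R=Ro.from_euler('xyz',s['tcp_rot']).as_matrix()
P=(cloud(d,K,T)-s['eef_pos'])@R
v,u=np.mgrid[:480,:640]
m=(abs(P[...,0])<45)&(abs(P[...,1])<16)&(P[...,2]<0)&(P[...,2]>-20)&(im.min(-1)>110); q=P[m]
print(len(q),np.percentile(q,[1,50,99],axis=0))
t=q[abs(q[:,2]-np.median(q[:,2]))<2]; print(cv2.minAreaRect(t[:,:2].astype(np.float32)))
c=cv2.minAreaRect(t[:,:2].astype(np.float32))[0]
b=P[(np.hypot(P[...,0]-c[0],P[...,1]-c[1])<13.5)&(P[...,2]>np.median(q[:,2])+3)]; print(fitcross(b,12.5,4.25))
to(545.65,273.4,180,np.radians(141))
E
```

```text
[ 511.41407672 -263.58035301  208.75288196] [3.13339918e+00 2.68218459e-04 1.12871416e+00] 0.3843853129336872 79.97183918952942 [ 2.01426644 -1.35427327  1.36295948]
10840 [[-35.74239162 -15.58414336  -7.17204919]
 [  7.52724898  -0.54386097  -5.86350731]
 [ 37.83888601  14.68277016  -0.67415143]]
((-0.3085975646972656, -0.2595853805541992), (31.478347778320312, 78.15082550048828), 89.97673034667969)
(array([-0.5329862 , -0.31324205]), np.float64(34.151127229166), np.float64(0.14449700495808188))
turn [ 0.0068  0.0057 -1.3322] shift m [ 0.5   -0.199  0.027]
```

View pics/w5.png

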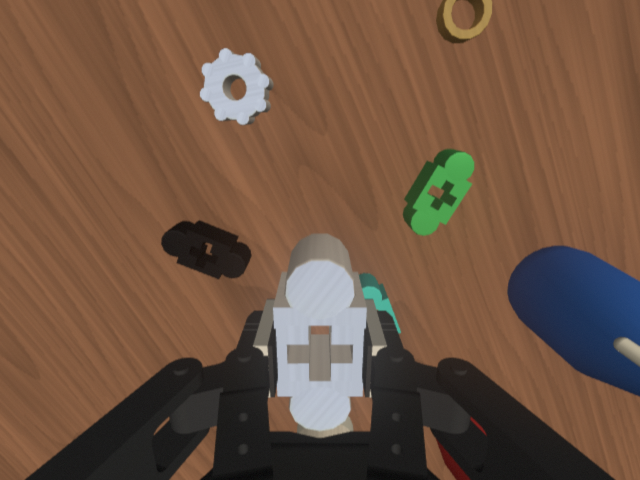

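The handle is held square with the bore at (319,352), about on the tool axis. I carry it to the spindle, yaw 141°.

Request:
{"api": "move_arm", "payload": {"motion": [[0,0,-0.17,0.05,-0.02,0.0,0.03],[0,0,-0.34,0.103,-0.041,0.0,0.03],[0,0,-0.51,0.156,-0.062,0.0,0.03],[0,0,-0.68,0.21,-0.084,0.0,0.03],[0,0,-0.85,0.264,-0.105,0.0,0.03],[0,0,-1.02,0.317,-0.126,0.0,0.03],[0,0,-1.19,0.37,-0.147,0.0,0.03],[0,0,-1.332,0.423,-0.168,0.01,0.03]]}}

```text
clock: 6.0
eef_pos: [538.5, 193.8, 192.5]
tcp_rot: [3.14, 0.001, 2.466]
contact_force: [1.1, 0.6, -1.2]
opening: 0.381
grasp_force: 79.9
```

```bash
python3 - <<'E'
from h import *
s=sensors.sense(); print(s['eef_pos'],s['tcp_rot'],s['qpos']); to(545.65,273.4,170,np.radians(141))
E
```

```text
[538.47044691 193.79394853 192.45831604] [3.14020376e+00 9.73236933e-04 2.46593189e+00] [ 3.42899986e-01  3.33252386e-01  1.80338006e+00 -1.18554076e-04
  1.00326722e+00 -5.52172605e-01]
turn [0.0014 0.001  0.005 ] shift m [0.0442 0.0666 0.0225]
```

Request:
{"api": "move_arm", "payload": {"motion": [[0,0,0.005,0.022,0.033,0.01,0.03],[0,0,0.005,0.044,0.066,0.022,0.03],[0,0,0.005,0.044,0.066,0.022,0.03],[0,0,0.005,0.044,0.066,0.022,0.03],[0,0,0.005,0.044,0.066,0.022,0.03],[0,0,0.005,0.044,0.066,0.022,0.03],[0,0,0.005,0.044,0.066,0.022,0.03]]}}

```text
clock: 6.88
eef_pos: [545.8, 270.2, 170.3]
tcp_rot: [3.141, 0.0, 2.455]
contact_force: [-0.0, -0.0, -2.0]
opening: 0.383
grasp_force: 80.0
```

```bash
python3 - <<'E'
from h import *
for i in range(2):
  im,d,K,T=grab('wrist','w6%d'%i); s=sensors.sense(); print(s['eef_pos'],s['tcp_rot'],s['contact_force'],abs(s['qvel']).max())
R=Ro.from_euler('xyz',s['tcp_rot']).as_matrix()
P=(cloud(d,K,T)-s['eef_pos'])@R
q=P[(abs(P[...,0])<45)&(abs(P[...,1])<19)&(P[...,2]<0)&(P[...,2]>-20)&(im.min(-1)>110)]; z=np.median(q[:,2])
t=q[abs(q[:,2]-z)<2]; print(z,cv2.minAreaRect(t[:,:2].astype(np.float32)))
# bore slots: pixels inside 
h=(abs(P[...,0])<13)&(abs(P[...,1])<13)&(P[...,2]>z+3); b=P[h]
# slot edges at the top plane: cast rays of hole pixels onto top plane
C=(np.array(T)[:3,3]-s['eef_pos'])@R
k=(z-C[2])/(P[...,2]-C[2]); X=C+(P-C)*k[...,None]
hm=(P[...,2]>z+2.5)&(abs(X[...,0])<18)&(abs(X[...,1])<14); x=X[hm]
print(len(x),fitcross(x,12.5,4.25)); to(545.65,273.4,170,np.radians(141))
E
```

```text
[545.79791084 270.32634343 170.24288486] [3.14128629e+00 1.49934309e-04 2.45513574e+00] [-0.89915948  0.53266555 -1.89854501] 0.004331385220177488
[545.70909482 270.43007164 170.14906809] [3.14142025e+00 4.78139604e-05 2.45531817e+00] [ 0.39125128 -0.27392963 -1.87546572] 0.002540513111894227
-8.84469391658779 ((-0.5528411865234375, -0.3735198974609375), (34.11521530151367, 78.25497436523438), 89.91740417480469)
1747 (array([ 0.90359011, -0.43035437]), np.float64(0.22394820144810978), np.float64(0.018214842579422835))
turn [ 0.0002  0.     -0.0056] shift m [0.0019 0.0023 0.0001]<stdin>:12: RuntimeWarning: divide by zero encountered in divide
<stdin>:12: RuntimeWarning: invalid value encountered in multiply
```

Request:
{"api": "move_arm", "payload": {"motion": [[0,0,-0.0055,0.002,0.0027,0.0,0.03],[0,0,-0.0055,0.002,0.0027,0.01,0.03],[0,0,-0.0055,0.002,0.0027,0.02,0.03],[0,0,-0.0055,0.002,0.0027,0.026,0.03],[0,0,-0.0055,0.002,0.0027,0.026,0.03],[0,0,-0.0055,0.002,0.0027,0.026,0.03]]}}

```text
clock: 7.72
eef_pos: [545.9, 274.2, 144.1]
tcp_rot: [3.141, 0.0, 2.461]
contact_force: [0.2, -0.2, -1.5]
opening: 0.383
grasp_force: 80.0
```

```bash
python3 - <<'E'
from h import *
s=sensors.sense(); print(s['contact_force']); to(545.8,273.8,144,np.radians(141))
E
```

```text
[ 0.17544673 -0.22604259 -1.46904825]
turn [0.0002 0.0001 0.0004] shift m [-0.0001 -0.0004  0.0001]
```

Request:
{"api": "move_arm", "payload": {"motion": [[0,0,0,0,-0.0004,0.003,0.03],[0,0,0,0,-0.0004,0.006,0.03],[0,0,0,0,-0.0004,0.008,0.03],[0,0,0,0,-0.0004,0.009,0.03],[0,0,0,0,-0.0004,0.01,0.03],[0,0,0,0,-0.0004,0.011,0.03],[0,0,0,0,-0.0004,0.012,0.03]]}}

```text
clock: 8.6
eef_pos: [545.6, 273.8, 132.0]
tcp_rot: [3.142, 0.0, 2.461]
contact_force: [-0.3, -0.2, -1.5]
opening: 0.384
grasp_force: 80.0
```

No contact force at 6 mm below the spindle top, so it has meshed. I continue.

Request:
{"api": "move_arm", "payload": {"motion": [[0,0,0,0,0,0.003,0.03],[0,0,0,0,0,0.006,0.03],[0,0,0,0,0,0.009,0.03],[0,0,0,0,0,0.012,0.03],[0,0,0,0,0,0.014,0.03],[0,0,0,0,0,0.016,0.03],[0,0,0,0,0,0.018,0.03],[0,0,0,0,0,0.018,0.03]]}}

```text
clock: 9.6
eef_pos: [545.5, 273.7, 114.1]
tcp_rot: [-3.141, -0.0, 2.461]
contact_force: [-2.0, -1.6, 4.0]
opening: 0.386
grasp_force: 80.6
```

Request:
{"api": "move_arm", "payload": {"motion": [[0,0,0,0,0,0.001,0.03],[0,0,0,0,0,0.002,0.03],[0,0,0,0,0,0.003,0.03],[0,0,0,0,0,0.004,0.03],[0,0,0,0,0,0.004,0.03]]}}

```text
clock: 10.22
eef_pos: [545.5, 273.8, 110.1]
tcp_rot: [-3.142, -0.0, 2.461]
contact_force: [-3.0, -2.7, 5.4]
opening: 0.384
grasp_force: 81.4
```

Request:
{"api": "move_arm", "payload": {"motion": [[0,0,0,0,0,0.0005,0.03],[0,0,0,0,0,0.001,0.03],[0,0,0,0,0,0.0015,0.03],[0,0,0,0,0,0.002,0.03],[0,0,0,0,0,0.002,0.03]]}}

```text
clock: 10.85
eef_pos: [545.6, 273.8, 110.0]
tcp_rot: [3.141, 0.0, 2.461]
contact_force: [-8.8, -4.1, 24.4]
opening: 0.379
grasp_force: 83.5
```

It hits a stop at z = 110.0 as predicted, with about 26 N of push. I check for slip in the grip.

```bash
python3 - <<'E'
from h import *
im,d,K,T=grab('wrist','w7'); s=sensors.sense(); print(s['eef_pos'],s['tcp_rot'],s['contact_force'])
R=Ro.from_euler('xyz',s['tcp_rot']).as_matrix(); W=cloud(d,K,T)
P=(W-s['eef_pos'])@R
m=(abs(P[...,0])<45)&(abs(P[...,1])<19)&(P[...,2]<0)&(P[...,2]>-20)&(im.min(-1)>110); q=P[m]; z=np.median(q[:,2])
t=q[abs(q[:,2]-z)<2]; print(z,np.median(W[m][:,2]),cv2.minAreaRect(t[:,:2].astype(np.float32)))
E
```

```text
[545.56037748 273.80334607 109.9364798 ] [3.14137300e+00 1.48761210e-04 2.46137318e+00] [-9.00349533 -4.67062459 23.79262799]
-8.806349925607227 118.74154216435802 ((-0.21200942993164062, -0.4534778594970703), (34.04158020019531, 78.18058013916016), 89.88111114501953)
```

View pics/w7.png

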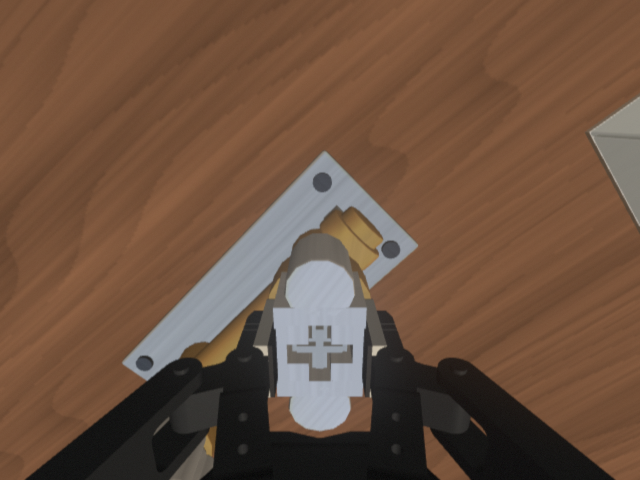

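The spindle cross sits inside the bore at (319,350). The handle top is at 118.7 mm, so the underside is at about 87 mm, fully home, with no slip.

```bash
python3 -c "
from rig import order; print(order.sign_off())"
```

```text
the job is handed in; nothing more can be done
None
```

The aluminium handle is meshed on the bare spindle and pressed fully home: its underside measured about 87 mm, against 87 mm nominal. It is still gripped at about 80 N and pushed down with about 25 N, nothing else was touched, and the job is handed in.

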